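# Push a rejected flange through the one-way flap

### The arm

A 6-joint arm with a two-finger parallel gripper is mounted at the origin on a cart in front of the work surface, level with it; the furniture and walls round the work are solid. World frame = base frame: x ahead of the robot, y to its left, z up, the work surface at z = 0. Lengths are in m, angles in rad, forces in N, time in s.
With the tool pointing down it reaches from about 0.325 to 0.85 m from the base axis. Payload 15.5 kg.
Tool frame: the origin (TCP) lies midway between the tips of the shut fingers; the grasp point (between the pads) lies 19 mm behind it (r.grip_depth is the distance from the TCP to the grasp point, in m); z points along the fingers, y is the direction in which the jaws open and shut (so a half turn about z gives the same grasp; the last joint's range is limited). The gripper opens to 91 mm and grips with 3 to 60 N. Pads are 32 mm wide; open, the fingers measure 118 mm over their backs; the gripper's body (76 mm by 178 mm) begins 60 mm behind the grasp point.
Start: joints at [-1.435, 0.494, 1.345, -0, 1.302, -0.096], TCP at [0.143, -0.608, 0.214] pointing down, gripper open.
Joint ranges: [-2.91, 2.91], [-0.82, 2.16], [0.22, 2.67], [-1.22, 4.37], [0.12, 2.79], [-3.08, 3.08]. Speed limits (rad/s): [1.89, 1.89, 2.57, 3.01, 3.01, 3.01].

### API

Orientations are given as a unit quaternion [x, y, z, w].
In Python, from workcell import r gives the robot as it stands.
- The arm moves only by the tool arm_command, never from a script. Its argument "increments" is a list of rows, each an object with "linear": the shift along the tool's x, y, z in units of 30 mm (1.0 is 30 mm), a list of three; "spin": the turn about the tool's z in rad. A call has 1 to 10 rows; each row shifts and turns the pose as measured when the row begins, along the tool's axes as they then stand; what a row does not reach is not made up. A row lasts 1/10 s, in which the tool goes at most 50 mm and 8.59 degrees, less where a joint would pass 70% of its speed; a pose out of reach is approached as far as the arm can. A call is refused whole if a number of a shift passes 1 or a number of a turn 0.15, either way. A call with a gripper value outside its range is refused whole. "claw" is the opening in per cent of the stroke, from 0 (shut) to 100 (fully open), set as the call begins (left out, the last holds). The fingers move at their own pace and stop on an object; "force" is the grip in N (left out, the last holds). Time passes only in rows, so rows that do not move let the fingers close. It gives the time, the measured TCP pose, the force and the opening at its end, in the units of the state.
- r.observe(): the state, without advancing time (a new reading comes with each control period).
- r.capture(name): name is "side" or "top"; returns a dict with "image" (384x512x3 uint8, blue, green, red), "z_map" (384x512 float32, m along the optical axis (not along the pixel's ray), 0 where there is no reading), "fx", "fy", "cx", "cy" (pixels), "pose" (4x4, takes a point from camera to world coordinates). Camera axes: x right, y down, z forward; pixel columns grow to the right and rows downward; lengths in m; the calibration is good to about 2 mm. A picture is of the moment at which its call begins.
- r.finish_job(): hands the job in, once; it reports no verdict.
The state is a dict: "time": time; "joints": joint angles; "qvel": joint speeds; "tau": joint torques, N m; "ee_pos": TCP position; "orientation": TCP orientation; "ft_force": force on the tool from outside, world axes, zero at the start; "torque": the same for the moment, N m; "grip_width": finger opening in m.
Only numpy, scipy, OpenCV 4.12 (cv2) and the standard library are available. Lean on these libraries where they do the work, as an engineer would, in place of code of your own. Each camera call takes 0.05 s, during which the arm holds its last target.

### The job

The steel flange ring lying on the table is a reject: with the fingertips, push it along the table into the flared mouth of the red reject lane and on through the yellow gravity flap until the whole ring is past the flap, then draw the fingers back out so that the flap swings fully shut behind it. The ring is only pushed, never lifted or carried, and stays flat on the table; leave the U bracket, the L bracket and the locating pin where they are.

Things in the scene. Friction and masses are not known exactly. Their poses are not given: they have to be found in the camera images.
- flange: turned grey steel flange ring, about 0.09 kg, lying flat, hub up: round rim 60 mm across and 10 mm high, hub 34 mm across up to 14 mm high, small bore. Origin at the centre of its underside. Lies loose on the table in front of the lane's mouth.
- lane: fixed red reject lane without a floor (parts slide on the table). Origin on the table, mid-lane, directly below the shut flap's leaf; x axis along the lane in the direction of travel (mouth, flap, closed end), z up. Walls 6 mm thick, 36 mm high, inside at y = +-52 mm, from x = -50 mm to the end wall. Dark posts 80 mm high at x = -19 to 3 mm, y = +-57 to 65 mm; nothing crosses over the lane there.
- flap (a joint): hinge of the gravity flap, rad: 0 = shut, hanging; grows to at most 1.2 as the leaf swings inward (toward the end wall) and up. It does not open toward the mouth. Weighs 60 g, falls shut by itself unless something is under it. Axis across the lane, 70 mm above the table at lane x = -8 mm.
- flap_leaf (a point): middle of the yellow leaf, a bar 98 mm wide (across the lane), 14 mm high, with a round lower lip, on a thin arm at each side; between the arms (88 mm apart) it is open above the leaf. Shut, it stands at lane x = 0, 6 to 21 mm above the table; a ring pushed against it opens it and slides under, and fingertips following up to 30 mm past it just push it open further.
- u_bracket: bystander: grey stamped U bracket, 26x36x22 mm, loose beside the lane; origin at the centre of its underside
- pin: bystander: grey locating pin, 21 mm across and 42 mm high, standing loose beside the lane; origin at the centre of its underside
- l_bracket: bystander: grey stamped L bracket, 22x34x28 mm, loose beyond the lane's closed end; origin at the centre of its underside
- mouth (a point): on the table at the middle of the lane's open mouth, lane x = -90 mm. From x = -50 to -90 mm the walls flare outward to 73 mm each side of the middle.
- end_wall (a point): on the table at the middle of the inner face of the closed end wall, lane x = +140 mm. A clear cover, top 39 mm high, lies over lane x = 80 to 146 mm; from the flap to the cover the lane is open above.
Things that resemble listed ones, but are neither listed nor needed, are in the scene too. Leave any pink look-alike of the flange alone.

How it is judged:
By the outcome, as a careful person would: the job done as asked, in the order asked, and still so for the second after the job is handed in, with the robot touching nothing.
It also fails if it takes over 48 s, if anything falls off the work surface, if the arm or the gripper's body presses on something with over 40 N, if the wrist force passes 120 N, or if a joint passes its speed limit or range.

## Working session

There is one attempt and no reset: what is moved stays moved. The work goes in short steps, Python scripts to look and compute and a tool call to move; the robot and the scene stay as the last step left them, time stands still between calls to the robot, and variables do not carry over. Pictures are saved under pics/ and viewed, and the job is handed in when it is done.

Besides the shell and the picture viewer there is one more tool, called after "Request:" in YAML: its name, and indented under it one key for each argument. arm_command: Moves the arm, as the interface text tells. Its arguments: {"type":"object","properties":{"increments":{"type":"array","items":{"type":"object","properties":{"linear":{"type":"array","items":{"type":"number"}},"spin":{"type":"number"}}}},"claw":{"type":"number"},"force":{"type":"number"}},"required":["increments"]}

```bash
mkdir -p pics; ls; cat > h.py <<'E'
import numpy as np,cv2,pickle
from workcell import r
def grab(tag):
    d={}
    for n in("top","side"):
        c=r.capture(n); d[n]=c; cv2.imwrite(f"pics/{n}_{tag}.png",c["image"])
    pickle.dump(d,open(f"{tag}.pkl","wb")); return d
def ray(c,u,v,z):
    P=np.array(c["pose"]); d=P[:3,:3]@np.array([(u-c["cx"])/c["fx"],(v-c["cy"])/c["fy"],1]); o=P[:3,3]
    return o+d*(z-o[2])/d[2]
def pt(c,u,v):
    P=np.array(c["pose"]); z=c["z_map"][int(v),int(u)]
    return P[:3,:3]@(z*np.array([(u-c["cx"])/c["fx"],(v-c["cy"])/c["fy"],1]))+P[:3,3]
E
python3 - <<'E'
from h import *
d=grab("a"); print(r.observe())
for n in d: print(n,d[n]["pose"],d[n]["fx"],d[n]["cx"],d[n]["cy"])
E
```

```text
pics
{'time': 0.1, 'joints': array([-1.43551479e+00,  4.94106424e-01,  1.34607494e+00,  7.94355820e-06,
        1.30251621e+00, -9.54849504e-02]), 'qvel': array([-0.00030027, -0.00222298, -0.00123589,  0.00063918,  0.0003194 ,
       -0.00181966]), 'tau': array([ 1.33185691e-03, -8.80236483e+01, -3.82548881e+01,  7.05674943e-02,
        4.81708045e-02,  5.19688399e-06]), 'ee_pos': array([ 0.14291966, -0.6080789 ,  0.21340503]), 'orientation': array([ 9.93350706e-01,  1.15126325e-01, -7.16390311e-06, -5.52425807e-04]), 'ft_force': array([-0.05637046, -0.08450091,  0.38577367]), 'torque': array([ 0.00694007,  0.03627221, -0.01691353]), 'grip_width': 0.09127496460440411}
top [[-0.19429689 -0.95421112  0.22744201  0.33681755]
 [-0.98092963  0.1877993  -0.05008482  0.03029888]
 [ 0.00507805 -0.23283593 -0.97250277  1.10406638]
 [ 0.          0.          0.          1.        ]] 435.03520195100526 258.9407362737684 194.00761021223036
side [[ 0.98818315 -0.09487275  0.1203878   0.43462944]
 [-0.15272157 -0.5425792   0.8260048  -0.86501306]
 [-0.01304543 -0.83462984 -0.55065674  0.62218076]
 [ 0.          0.          0.          1.        ]] 422.22580246227733 263.8435056180115 185.8216611303939
```

View pics/top_a.png

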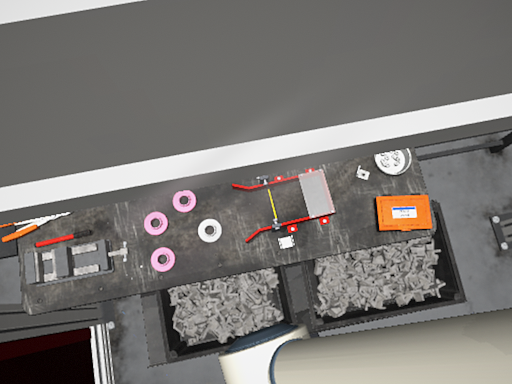

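View pics/side_a.png

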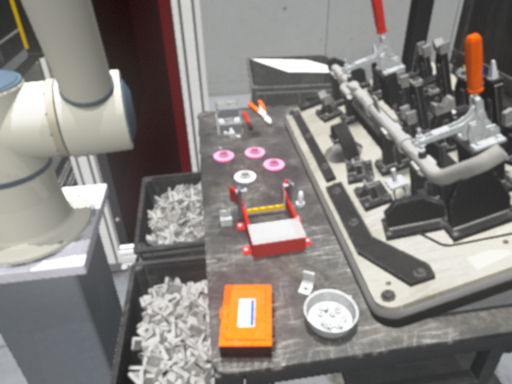

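The grey ring is at top (209,230) and side (245,177). The pink look-alikes are at top (184,201), (155,223) and (162,259). Only the grey one matches the flange, and it sits before the lane mouth. I'll confirm that in an enlarged crop and measure.

```bash
python3 - <<'E'
from h import *
d=pickle.load(open("a.pkl","rb"))
t=d["top"]["image"][150:280,135:345]; s=d["side"]["image"][130:270,200:320]
cv2.imwrite("pics/ct.png",cv2.resize(t,None,fx=3.8,fy=3.8,interpolation=cv2.INTER_CUBIC))
cv2.imwrite("pics/cs.png",cv2.resize(s,None,fx=4.2,fy=4.2,interpolation=cv2.INTER_CUBIC))
for n,(u,v) in (("top",(209,230)),("side",(245,177))):
    c=d[n]; im=c["image"].astype(int); 
    m=((im.min(2)>150)&(im.max(2)-im.min(2)<25)).astype(np.uint8)
    k,l,st,ce=cv2.connectedComponentsWithStats(m)
    for i in range(1,k):
        if np.hypot(*(ce[i]-[u,v]))<8 and st[i][4]>20:
            cn=cv2.convexHull(np.argwhere(l==i)[:,::-1].astype(np.int32)); e=cv2.fitEllipse(cn)
            print(n,st[i],ce[i],e)
            for z in(0,.01,.014): print(z,ray(c,*e[0],z))
    for z in [pt(c,u+a,v+b) for a,b in((0,0),(5,0),(-5,0),(0,6),(9,0),(20,0))]: print("depth",z)
c=d["top"]
for nm,m in (("yellow",lambda i:(i[...,2]>150)&(i[...,1]>130)&(i[...,0]<90)),):
  for n in d:
    c=d[n];i=c["image"].astype(int);mm=m(i);q=np.argwhere(mm)
    k,l,st,ce=cv2.connectedComponentsWithStats(mm.astype(np.uint8))
    for a in range(1,k):
        if st[a][4]>15:
            qq=np.argwhere(l==a)[:,::-1]; p=np.array([pt(c,*x) for x in qq]);print(n,nm,st[a],ce[a],np.median(p,0)); print(cv2.minAreaRect(qq.astype(np.float32)))
            b=cv2.boxPoints(cv2.minAreaRect(qq.astype(np.float32)))
            print([ray(c,*x,.02).round(3) for x in b])
E
```

```text
top [198 219  24  23 382] [209.44764398 230.03664921] ((209.43211364746094, 230.0624237060547), (23.408201217651367, 23.993314743041992), 61.67212677001953)
0 [0.52647413 0.11609072 0.        ]
0.01 [0.52475633 0.11531367 0.01      ]
0.014 [0.52406921 0.11500285 0.014     ]
depth [ 0.52699479  0.11721495 -0.00086094]
depth [0.52169263 0.10354622 0.015779  ]
depth [0.5275051  0.12874784 0.01040797]
depth [0.50973498 0.11876548 0.01202358]
depth [0.52065694 0.09397427 0.01033517]
depth [ 0.51710435  0.06701364 -0.00094043]
side [233 169  24  15 274] [244.72627737 176.19343066] ((244.7121124267578, 176.17478942871094), (14.392995834350586, 23.321109771728516), 87.56629180908203)
0 [0.52576613 0.12546975 0.        ]
0.01 [0.52430134 0.10955022 0.01      ]
0.014 [0.52371542 0.1031824  0.014     ]
depth [0.52403261 0.09923692 0.01376934]
depth [0.53809353 0.1036693  0.00948272]
depth [0.51105675 0.10627167 0.01081817]
depth [0.52222637 0.08753431 0.00210643]
depth [0.54929765 0.10571689 0.00698853]
depth [ 5.80610240e-01  1.11784952e-01 -1.96654255e-04]
top yellow [268 189   9  29  61] [27
[... 1802 characters left out ...]
 array([0.603, 0.607, 0.02 ]), array([0.622, 0.544, 0.02 ]), array([0.614, 0.528, 0.02 ])]
side yellow [246 205  39   9 143] [264.86013986 208.30769231] [ 0.55461515 -0.05436153  0.016296  ]
((264.95953369140625, 208.23695373535156), (3.953486919403076, 38.31841278076172), 81.25383758544922)
[array([ 0.508, -0.055,  0.02 ]), array([ 0.602, -0.047,  0.02 ]), array([ 0.6  , -0.063,  0.02 ]), array([ 0.508, -0.07 ,  0.02 ])]
side yellow [ 219  285   53   61 2413] [246.15955242 316.70949026] [ 0.47038211 -0.38565687  0.03421497]
((245.0, 315.0), (60.0, 52.0), 90.0)
[array([ 0.429, -0.288,  0.02 ]), array([ 0.527, -0.304,  0.02 ]), array([ 0.505, -0.434,  0.02 ]), array([ 0.42 , -0.421,  0.02 ])]
```

View pics/ct.png

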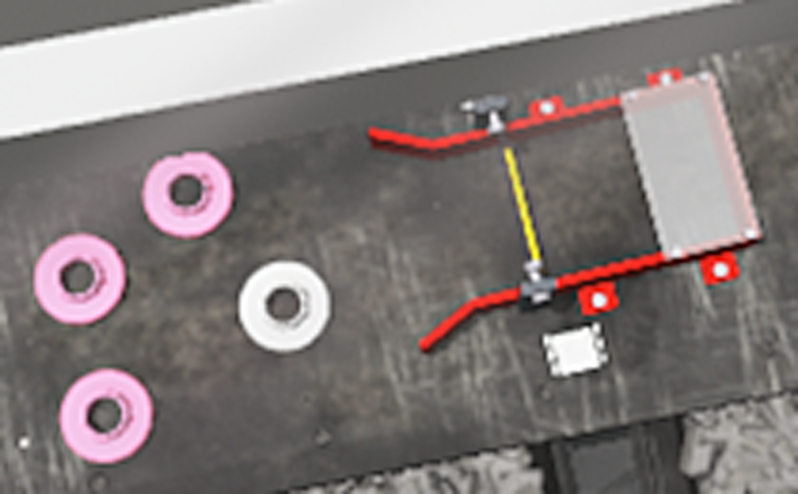

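View pics/cs.png

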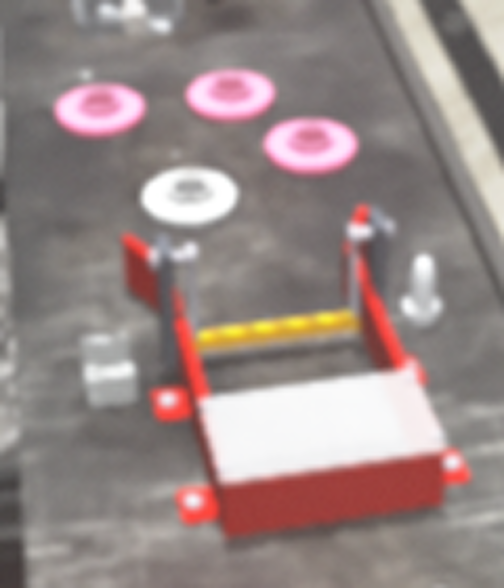

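The crops confirm it: the grey ring is the one in front of the mouth, and the three pinks lie further behind. Next, the lane pose from the red walls.

```bash
python3 - <<'E'
from h import *
d=pickle.load(open("a.pkl","rb"))
for n in d:
    c=d[n];i=c["image"].astype(int)
    m=(i[...,2]>110)&(i[...,1]<80)&(i[...,0]<80)
    q=np.argwhere(m)[:,::-1]; p=np.array([np.r_[pt(c,*x),x] for x in q])
    p=p[(abs(p[:,1]+.05)<.16)&(abs(p[:,0]-.56)<.12)]
    t=p[(p[:,2]>.028)&(p[:,2]<.043)]
    print(n,len(p),len(t))
    for nm,s in(("far",t[t[:,0]>.57]),("near",t[t[:,0]<.55])):
        s=s[(s[:,1]<-.02)&(s[:,1]>-.18)]
        if len(s)<6: print(nm,len(s));continue
        # recast to z=.036
        w=np.array([ray(c,a,b,.036)[:2] for a,b in s[:,3:]])
        l=cv2.fitLine(w.astype(np.float32),cv2.DIST_HUBER,0,.01,.01).ravel()
        dd=l[:2]*np.sign(-l[1]); print(nm,len(s),"z",np.median(s[:,2]),"ang",np.arctan2(dd[1],dd[0]),"x at y=-.054",l[2]+(-.054-l[3])*dd[0]/dd[1], w[:,1].min(),w[:,1].max())
    for nm,s in(("far",t[t[:,0]>.57]),("near",t[t[:,0]<.55])):
        w=np.array([ray(c,a,b,.036)[:2] for a,b in s[:,3:]]); k=w[:,1].argmax(); print("tip",nm,w[k],"minY",w[w[:,1].argmin()])
E
```

```text
top 382 217
far 22 z 0.03669472349673353 ang -1.5094467 x at y=-.054 0.6098844 -0.1291480955945841 -0.02094329126838118
near 87 z 0.03596935937191925 ang -1.5251942 x at y=-.054 0.49951422 -0.14010856398167243 -0.020179016314191507
tip far [0.62284834 0.03777254] minY [ 0.61419584 -0.1291481 ]
tip near [0.47613009 0.02963559] minY [ 0.50390975 -0.19201924]
side 943 203
far 56 z 0.03543284096256344 ang -1.5774941 x at y=-.054 0.60957426 -0.12052735708222029 -0.03138192912126825
near 45 z 0.03597910067945398 ang -1.5163847 x at y=-.054 0.4980557 -0.13094669358826738 -0.058108518602799086
tip far [0.62215031 0.02666902] minY [ 0.5732076  -0.20776869]
tip near [0.4780829  0.02362678] minY [ 0.50518916 -0.21196892]
```

Both views agree. The lane axis is about (0.045,-0.999), its origin is about (0.5545,-0.055), and the walls are 111 mm apart at z≈0.036 (110 expected). The ring is at about (0.5245,0.113), with its rim at z≈0.010. I'll turn the tool first so that tool -x runs along the lane, and set the claw to about 44 mm to cradle the ring.

Request:
arm_command:
  increments:
    - {"linear": [0, 0, 0], "spin": -0.139}
    - {"linear": [0, 0, 0], "spin": -0.139}
    - {"linear": [0, 0, 0], "spin": -0.139}
    - {"linear": [0, 0, 0], "spin": -0.139}
    - {"linear": [0, 0, 0], "spin": -0.139}
    - {"linear": [0, 0, 0], "spin": -0.139}
    - {"linear": [0, 0, 0], "spin": -0.139}
    - {"linear": [0, 0, 0], "spin": -0.139}
    - {"linear": [0, 0, 0], "spin": -0.139}
    - {"linear": [0, 0, 0], "spin": -0.139}
  claw: 48

```text
time: 1.1
ee_pos: [0.1426, -0.6057, 0.2097]
orientation: [0.67, 0.743, 0.003, -0.003]
ft_force: [-0.9, -0.8, 0.2]
grip_width: 0.0436
```

```bash
cat >> h.py <<'E'
O=np.array([.5545,-.055]);X=np.array([.045,-.999]);Y=np.array([.999,.045])
def lane(p): return np.array([(np.array(p)[:2]-O)@X,(np.array(p)[:2]-O)@Y])
def yaw(s):
    x,y,z,w=s["orientation"]; return np.arctan2(2*(x*y+z*w),1-2*(y*y+z*z))
def go(tx,ty,tz):
    from scipy.spatial.transform import Rotation as R
    s=r.observe();A=R.from_quat(s["orientation"]).as_matrix()
    print("t",s["time"],"p",s["ee_pos"].round(4),"lane",lane(s["ee_pos"]).round(4),"yaw",yaw(s).round(4),"grip",s["grip_width"].round(4),"F",s["ft_force"].round(1),"tilt",A[:,2].round(3))
    print("units",((A.T@(np.array([tx,ty,tz])-s["ee_pos"]))/.03).round(2),"spin",round(yaw(s)-1.616,3))
E
python3 - <<'E'
from h import *
d=pickle.load(open("a.pkl","rb"))
for u,v in((184,201),(155,223),(162,259)): print(ray(d["top"],u,v,.01),lane(ray(d["top"],u,v,.01)))
print(lane([.5245,.113]))
go(.522,.175,.15)
E
```

```text
[0.61178427 0.16680211 0.01      ] [-0.21900251  0.06720808]
[0.56937313 0.24795388 0.01      ] [-0.30198164  0.02849118]
[0.47588739 0.24354915 0.01      ] [-0.30178817 -0.06509928]
[-0.169182 -0.02241 ]Traceback (most recent call last):
  File "<stdin>", line 5, in <module>
  File "h.py", line 21, in go
    print("t",s["time"],"p",s["ee_pos"].round(4),"lane",lane(s["ee_pos"]).round(4),"yaw",yaw(s).round(4),"grip",s["grip_width"].round(4),"F",s["ft_force"].round(1),"tilt",A[:,2].round(3))
                                                                                                                ^^^^^^^^^^^^^^^^^^^^^
AttributeError: 'float' object has no attribute 'round'
```

```bash
sed -i 's/s\["grip_width"\].round(4)/round(float(s["grip_width"]),4)/; s/yaw(s).round(4)/round(float(yaw(s)),4)/' h.py; python3 -c "
from h import *
go(.522,.175,.15)"
```

```text
t 1.1 p [ 0.1426 -0.6057  0.2097] lane [ 0.5316 -0.4363] yaw 1.6737 grip 0.0436 F [-0.9 -0.8  0.2] tilt [-0.001  0.009 -1.   ]
units [24.57 15.25  2.2 ] spin 0.058
```

Request:
arm_command:
  increments:
    - {"linear": [1, 0.5, 0], "spin": 0.03}
    - {"linear": [1, 0.5, 0], "spin": 0.02}
    - {"linear": [1, 0.5, 0], "spin": 0}
    - {"linear": [1, 0.5, 0], "spin": 0}
    - {"linear": [1, 0.5, 0], "spin": 0}
    - {"linear": [1, 0.5, 0], "spin": 0}
    - {"linear": [1, 0.5, 0], "spin": 0}
    - {"linear": [1, 0.5, 0], "spin": 0}
    - {"linear": [1, 0.5, 0], "spin": 0}
    - {"linear": [1, 0.5, 0], "spin": 0}

```text
time: 2.1
ee_pos: [0.2742, -0.2867, 0.2095]
orientation: [0.688, 0.726, 0.003, -0.005]
ft_force: [0.8, -0.9, -0.2]
grip_width: 0.0436
```

```bash
python3 -c "
from h import *
go(.522,.175,.15)"
```

```text
t 2.1 p [ 0.2742 -0.2867  0.2095] lane [ 0.2188 -0.2905] yaw 1.6249 grip 0.0436 F [ 0.8 -0.9 -0.2] tilt [-0.002  0.012 -1.   ]
units [14.9   9.09  2.15] spin 0.009
```

Request:
arm_command:
  increments:
    - {"linear": [0.9, 0.7, 0], "spin": 0}
    - {"linear": [0.9, 0.7, 0], "spin": 0}
    - {"linear": [1, 0.6, 0], "spin": 0}
    - {"linear": [1, 0.6, 0], "spin": 0}
    - {"linear": [1, 0.6, 0], "spin": 0}
    - {"linear": [1, 0.6, 0], "spin": 0}
    - {"linear": [1, 0.6, 0], "spin": 0}
    - {"linear": [1, 0.6, 0], "spin": 0}
    - {"linear": [1, 0.6, 0], "spin": 0}
    - {"linear": [1, 0.6, 0], "spin": 0}

```text
time: 3.1
ee_pos: [0.4476, 0.0313, 0.2125]
orientation: [0.688, 0.726, 0.003, -0.005]
ft_force: [0.1, -1.1, 0.5]
grip_width: 0.0437
```

```bash
python3 -c "
from h import *
go(.522,.175,.15)"
```

```text
t 3.1 p [0.4476 0.0313 0.2125] lane [-0.091  -0.1029] yaw 1.6236 grip 0.0437 F [ 0.1 -1.1  0.5] tilt [-0.003  0.012 -1.   ]
units [4.63 2.73 2.13] spin 0.008
```

Request:
arm_command:
  increments:
    - {"linear": [0.9, 0.5, 0], "spin": 0.008}
    - {"linear": [0.9, 0.5, 0], "spin": 0}
    - {"linear": [0.9, 0.5, 0.2], "spin": 0}
    - {"linear": [0.9, 0.5, 0.3], "spin": 0}
    - {"linear": [0.6, 0.4, 0.5], "spin": 0}
    - {"linear": [0.3, 0.2, 0.5], "spin": 0}
    - {"linear": [0, 0, 0.5], "spin": 0}
    - {"linear": [0, 0, 0], "spin": 0}

```text
time: 3.9
ee_pos: [0.5216, 0.1809, 0.1499]
orientation: [0.689, 0.724, 0.003, -0.006]
ft_force: [-0.8, -0.6, 0.0]
grip_width: 0.044
```

```bash
python3 -c "
from h import *
go(.522,.175,.006)"
```

```text
t 3.9 p [0.5216 0.1809 0.1499] lane [-0.2372 -0.0223] yaw 1.6204 grip 0.044 F [-0.8 -0.6  0. ] tilt [-0.005  0.012 -1.   ]
units [-0.26  0.02  4.79] spin 0.004
```

Request:
arm_command:
  increments:
    - {"linear": [0, 0, 0.7], "spin": 0}
    - {"linear": [0, 0, 0.8], "spin": 0}
    - {"linear": [0, 0, 0.8], "spin": 0}
    - {"linear": [0, 0, 0.8], "spin": 0}
    - {"linear": [0, 0, 0.5], "spin": 0}
    - {"linear": [0, 0, 0.3], "spin": 0}
    - {"linear": [0, 0, 0], "spin": 0}

```text
time: 4.6
ee_pos: [0.5216, 0.1786, 0.032]
orientation: [0.691, 0.723, 0.003, -0.005]
ft_force: [-1.0, -0.3, 0.5]
grip_width: 0.0435
```

```bash
python3 -c "
from h import *
go(.522,.175,.006); grab('b')"
```

```text
t 4.6 p [0.5216 0.1786 0.032 ] lane [-0.2348 -0.0224] yaw 1.617 grip 0.0435 F [-1.  -0.3  0.5] tilt [-0.003  0.012 -1.   ]
units [-0.13  0.01  0.86] spin 0.001
```

View pics/side_b.png

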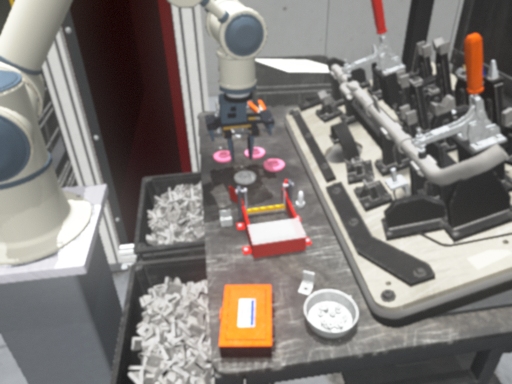

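The fingers hang astride the line just behind the ring (245,177), clear of the pinks. I'll lower them and begin the push.

Request:
arm_command:
  increments:
    - {"linear": [0, 0, 0.4], "spin": 0}
    - {"linear": [0, 0, 0.4], "spin": 0}
    - {"linear": [0, 0, 0.15], "spin": 0}
    - {"linear": [0, 0, 0], "spin": 0}

```text
time: 5.1
ee_pos: [0.5237, 0.1795, 0.0042]
orientation: [0.691, 0.723, 0.006, -0.004]
ft_force: [0.3, 0.1, 1.0]
grip_width: 0.0438
```

```bash
python3 -c "
from h import *
go(.522,.150,.006)"
```

```text
t 5.1 p [0.5237 0.1795 0.0042] lane [-0.2356 -0.0202] yaw 1.617 grip 0.0438 F [0.3 0.1 1. ] tilt [ 0.002  0.013 -1.   ]
units [-0.98 -0.1  -0.07] spin 0.001
```

Request:
arm_command:
  increments:
    - {"linear": [-0.3, 0, -0.03], "spin": 0}
    - {"linear": [-0.3, 0, 0], "spin": 0}
    - {"linear": [-0.3, 0, 0], "spin": 0}
    - {"linear": [-0.3, 0, 0], "spin": 0}
    - {"linear": [-0.3, 0.05, 0], "spin": 0}
    - {"linear": [-0.3, 0.06, 0], "spin": 0}
    - {"linear": [-0.3, 0.08, 0], "spin": 0}
    - {"linear": [-0.3, 0.08, 0], "spin": 0}

```text
time: 5.9
ee_pos: [0.5362, 0.1017, 0.0049]
orientation: [0.69, 0.723, 0.006, -0.003]
ft_force: [-0.1, 0.3, 0.9]
grip_width: 0.044
```

```bash
python3 -c "
from h import *
go(.561,.066,.005); d=grab('c')
for n,(a,b,e,f) in(('top',(150,280,135,345)),('side',(110,250,190,310))):
    cv2.imwrite('pics/'+n+'_cc.png',cv2.resize(d[n]['image'][a:b,e:f],None,fx=3.8,fy=3.8,interpolation=cv2.INTER_CUBIC))"
```

```text
t 5.9 p [0.5362 0.1017 0.0049] lane [-0.1574 -0.0112] yaw 1.6172 grip 0.044 F [-0.1  0.3  0.9] tilt [ 0.003  0.013 -1.   ]
units [-1.23  0.77 -0.01] spin 0.001
```

View pics/top_cc.png

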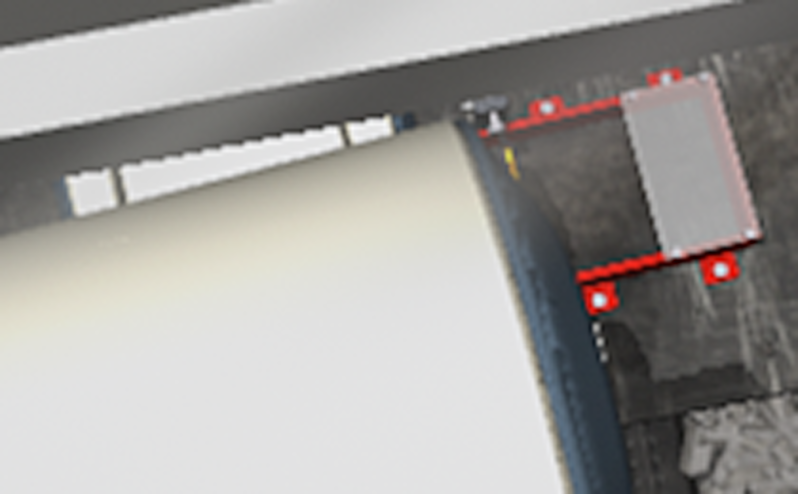

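View pics/side_cc.png

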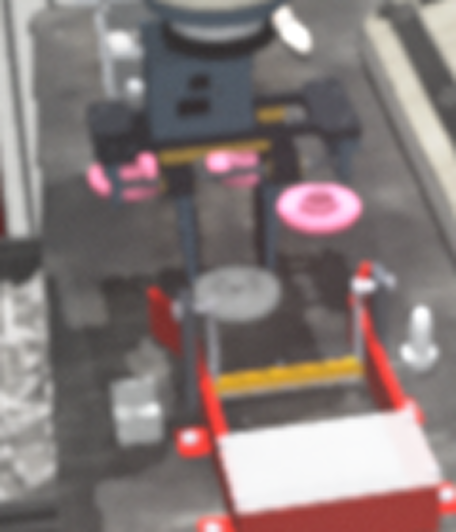

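```bash
python3 -c "
from h import *
d=pickle.load(open('c.pkl','rb'));p=ray(d['side'],252.6,186.8,.01);print(p,lane(p))
for y in (0,):
  print('y target world at lane -0.09:',O-.09*X)"
```

```text
[0.53866931 0.05375639 0.01      ] [-0.10936002 -0.01092083]
y target world at lane -0.09: [0.55045 0.03491]
```

Request:
arm_command:
  increments:
    - {"linear": [-0.3, 0.08, 0], "spin": 0}
    - {"linear": [-0.3, 0.08, -0.02], "spin": 0}
    - {"linear": [-0.3, 0.08, 0], "spin": 0}
    - {"linear": [-0.3, 0.08, -0.02], "spin": 0}

```text
time: 6.4
ee_pos: [0.5482, 0.0642, 0.0056]
orientation: [0.69, 0.723, 0.006, -0.003]
ft_force: [-0.1, 0.5, -0.6]
grip_width: 0.0438
```

```bash
python3 -c "
from h import *
go(.554,-.035,.006); c=r.capture('side')
cv2.imwrite('pics/d.png',cv2.resize(c['image'][110:250,190:310],None,fx=4,fy=4,interpolation=cv2.INTER_CUBIC))"
```

```text
t 6.4 p [0.5482 0.0642 0.0056] lane [-0.1194 -0.001 ] yaw 1.6178 grip 0.0438 F [-0.1  0.5 -0.6] tilt [ 0.003  0.013 -1.   ]
units [-3.31  0.04 -0.06] spin 0.002
```

View pics/d.png

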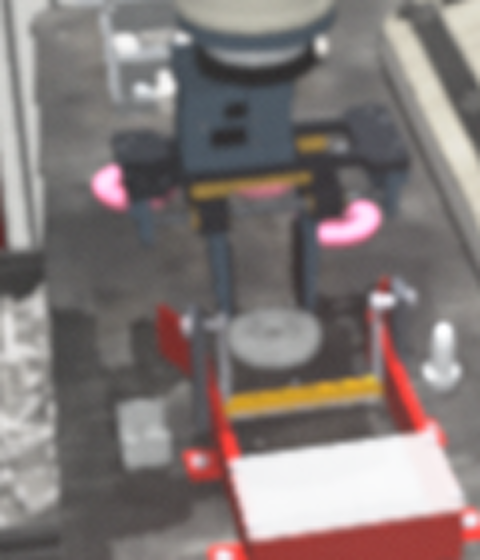

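```bash
python3 -c "
from h import *
d=pickle.load(open('c.pkl','rb'));
p=ray(d['side'],190+275/4,110+336/4,.01);print(p,lane(p))
for u in(230,380):
  p=ray(d['side'],190+u/4,110+(408 if u==230 else 386)/4,.014);print(p,lane(p))"
```

```text
[0.54982321 0.01797363 0.01      ] [-0.07311111 -0.0013883 ]
[ 0.51168026 -0.05840647  0.014     ] [ 0.00147618 -0.04293021]
[ 0.60434935 -0.05184766  0.014     ] [-0.00090597  0.04994135]
```

The ring is cradled on the lane midline (lane y≈-1 mm), entering the mouth. I'll push on toward the flap.

Request:
arm_command:
  increments:
    - {"linear": [-0.3, 0.03, -0.02], "spin": 0}
    - {"linear": [-0.3, 0.03, 0], "spin": 0}
    - {"linear": [-0.3, 0, 0], "spin": 0}
    - {"linear": [-0.3, 0, 0], "spin": 0}
    - {"linear": [-0.3, 0, 0], "spin": 0}
    - {"linear": [-0.3, 0, 0], "spin": 0}
    - {"linear": [-0.3, 0, 0], "spin": 0}

```text
time: 7.15
ee_pos: [0.5538, -0.0049, 0.0057]
orientation: [0.69, 0.723, 0.006, -0.003]
ft_force: [-0.3, -0.6, 0.3]
grip_width: 0.0441
```

```bash
python3 -c "
from h import *
go(.555,-.064,.006); c=r.capture('side')
cv2.imwrite('pics/e.png',cv2.resize(c['image'][110:250,190:310],None,fx=4,fy=4,interpolation=cv2.INTER_CUBIC))"
```

```text
t 7.15 p [ 0.5538 -0.0049  0.0057] lane [-0.0501  0.0016] yaw 1.6174 grip 0.0441 F [-0.3 -0.6  0.3] tilt [ 0.004  0.013 -1.   ]
units [-1.97 -0.05 -0.04] spin 0.001
```

View pics/e.png

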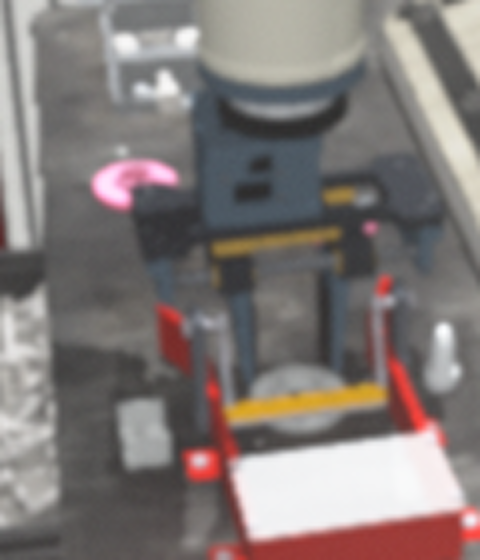

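The ring is at the leaf and the gripper body is clear of the posts. I'll push through.

Request:
arm_command:
  increments:
    - {"linear": [-0.3, 0, -0.02], "spin": 0}
    - {"linear": [-0.3, 0, 0], "spin": 0}
    - {"linear": [-0.3, 0, 0], "spin": 0}
    - {"linear": [-0.3, 0, 0], "spin": 0}

```text
time: 7.6
ee_pos: [0.5556, -0.0444, 0.0058]
orientation: [0.69, 0.723, 0.006, -0.003]
ft_force: [-0.3, 1.3, 0.6]
grip_width: 0.0436
```

```bash
python3 -c "
from h import *
go(.555,-.064,.006); c=r.capture('side')
cv2.imwrite('pics/f.png',cv2.resize(c['image'][110:250,190:310],None,fx=4,fy=4,interpolation=cv2.INTER_CUBIC))"
```

```text
t 7.6 p [ 0.5556 -0.0444  0.0058] lane [-0.0105  0.0016] yaw 1.6175 grip 0.0436 F [-0.3  1.3  0.6] tilt [ 0.004  0.013 -1.   ]
units [-0.65 -0.05 -0.02] spin 0.001
```

View pics/f.png

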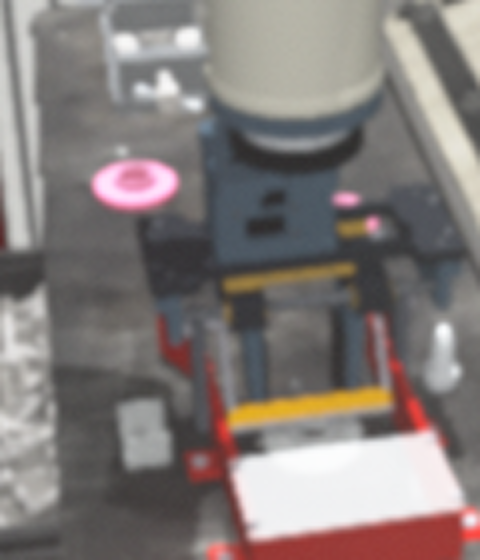

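Request:
arm_command:
  increments:
    - {"linear": [-0.3, 0, 0], "spin": 0}
    - {"linear": [-0.25, 0, 0], "spin": 0}
    - {"linear": [-0.1, 0, 0], "spin": 0}
    - {"linear": [0, 0, 0], "spin": 0}

```text
time: 8.05
ee_pos: [0.5568, -0.067, 0.0056]
orientation: [0.691, 0.723, 0.006, -0.003]
ft_force: [-0.3, 3.3, 1.7]
grip_width: 0.0438
```

```bash
python3 -c "
from h import *
go(.555,-.064,.006); c=r.capture('side')
cv2.imwrite('pics/g.png',cv2.resize(c['image'][110:250,190:310],None,fx=4,fy=4,interpolation=cv2.INTER_CUBIC))"
```

```text
t 8.05 p [ 0.5568 -0.067   0.0056] lane [0.012  0.0018] yaw 1.6162 grip 0.0438 F [-0.3  3.3  1.7] tilt [ 0.004  0.013 -1.   ]
units [ 0.1  -0.06 -0.01] spin 0.0
```

View pics/g.png

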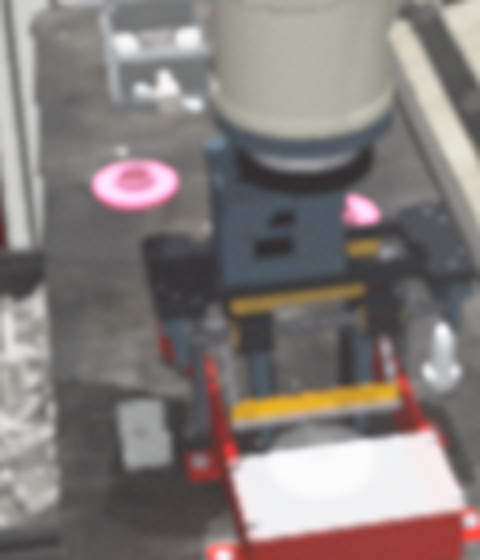

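The ring is now under the cover at crop (320,460), and the leaf rests on the fingers. I'll draw straight back.

Request:
arm_command:
  increments:
    - {"linear": [0.2, 0, 0], "spin": 0}
    - {"linear": [0.3, 0, 0], "spin": 0}
    - {"linear": [0.3, 0, 0], "spin": 0}
    - {"linear": [0.3, 0, 0], "spin": 0}
    - {"linear": [0.4, 0, 0], "spin": 0}
    - {"linear": [0.5, 0, 0], "spin": 0}
    - {"linear": [0.6, 0, 0], "spin": 0}
    - {"linear": [0.6, 0, 0], "spin": 0}

```text
time: 8.9
ee_pos: [0.5517, 0.0368, 0.0067]
orientation: [0.691, 0.723, 0.006, -0.003]
ft_force: [0.0, 0.1, -0.2]
grip_width: 0.044
```

```bash
python3 -c "
from h import *
go(.55,.09,.15); c=r.capture('side')
cv2.imwrite('pics/i.png',cv2.resize(c['image'][110:250,190:310],None,fx=4,fy=4,interpolation=cv2.INTER_CUBIC))"
```

```text
t 8.9 p [0.5517 0.0368 0.0067] lane [-0.0918  0.0013] yaw 1.6164 grip 0.044 F [ 0.   0.1 -0.2] tilt [ 0.004  0.013 -1.   ]
units [ 1.83  0.05 -4.75] spin 0.0
```

View pics/i.png

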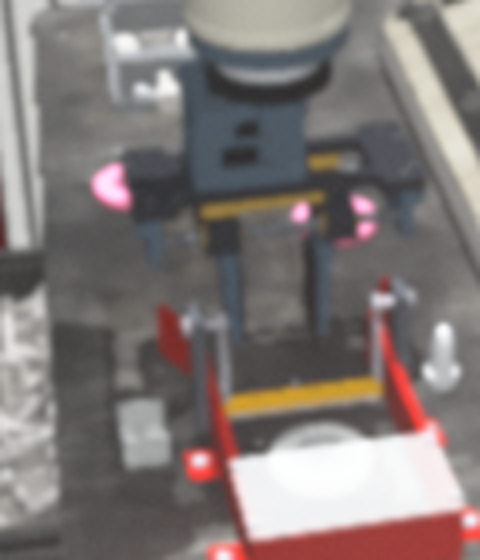

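The flap is shut with the ring behind it. I'll clear the arm so I can check from both views.

Request:
arm_command:
  increments:
    - {"linear": [0.5, 0, -0.3], "spin": 0}
    - {"linear": [0.5, 0, -0.8], "spin": 0}
    - {"linear": [0.5, 0, -0.9], "spin": 0}
    - {"linear": [0.5, 0, -0.9], "spin": 0}
    - {"linear": [0.8, 0, -0.9], "spin": 0}
    - {"linear": [0.9, -0.3, -0.8], "spin": 0}
    - {"linear": [0.9, -0.4, -0.5], "spin": 0}
    - {"linear": [0.9, -0.4, 0], "spin": 0}
    - {"linear": [0.9, -0.4, 0], "spin": 0}
    - {"linear": [0.5, -0.2, 0], "spin": 0}

```text
time: 9.95
ee_pos: [0.4842, 0.258, 0.1694]
orientation: [0.689, 0.725, 0.007, -0.004]
ft_force: [-0.1, -0.3, -0.4]
grip_width: 0.0434
```

Request:
arm_command:
  increments:
    - {"linear": [0.9, -0.4, 0], "spin": 0}
    - {"linear": [0.9, -0.4, 0], "spin": 0}
    - {"linear": [0.5, 0, 0], "spin": 0}
    - {"linear": [0, 0, 0], "spin": 0}

```text
time: 10.35
ee_pos: [0.4523, 0.3327, 0.1707]
orientation: [0.688, 0.726, 0.007, -0.004]
ft_force: [0.7, 0.5, -0.1]
grip_width: 0.0439
```

```bash
python3 -c "
from h import *
go(.55,.09,.15); d=grab('z'); a=pickle.load(open('a.pkl','rb'))
t=[cv2.resize(q['top']['image'][150:280,135:385],None,fx=3.1,fy=3.1,interpolation=cv2.INTER_CUBIC)[:290] for q in(a,d)]
t=[cv2.resize(q['top']['image'][150:245,135:385],None,fx=3.1,fy=3.1,interpolation=cv2.INTER_CUBIC) for q in(a,d)]
cv2.imwrite('pics/zt.png',np.vstack(t))
t=[cv2.resize(q['side']['image'][130:300,200:330],None,fx=3,fy=3,interpolation=cv2.INTER_CUBIC) for q in(a,d)]
cv2.imwrite('pics/zs.png',np.hstack(t))
p=ray(d['side'],190+320/4,110+460/4,.01);print(p,lane(p))
for n in d:
  for q in(a,d):
    c=q[n];i=c['image'].astype(int);m=((i[...,2]>150)&(i[...,1]>130)&(i[...,0]<90)).astype(np.uint8)
    k,l,st,ce=cv2.connectedComponentsWithStats(m)
    print(n,[(ce[j].round(1),st[j][4]) for j in range(1,k) if 240<ce[j][0]<290 and 185<ce[j][1]<225 and st[j][4]>15])
"
```

```text
t 10.35 p [0.4523 0.3327 0.1707] lane [-0.3919 -0.0846] yaw 1.6252 grip 0.0439 F [ 0.7  0.5 -0.1] tilt [ 0.004  0.016 -1.   ]
units [-8.26  2.81  0.58] spin 0.009
[ 0.55739185 -0.11141442  0.01      ] [0.05648814 0.00035031]
top [(array([272.1, 203.6]), np.int32(61))]
top [(array([272.5, 204.8]), np.int32(52))]
side [(array([264.9, 208.3]), np.int32(143))]
side [(array([265.2, 208.2]), np.int32(129))]
```

View pics/zt.png

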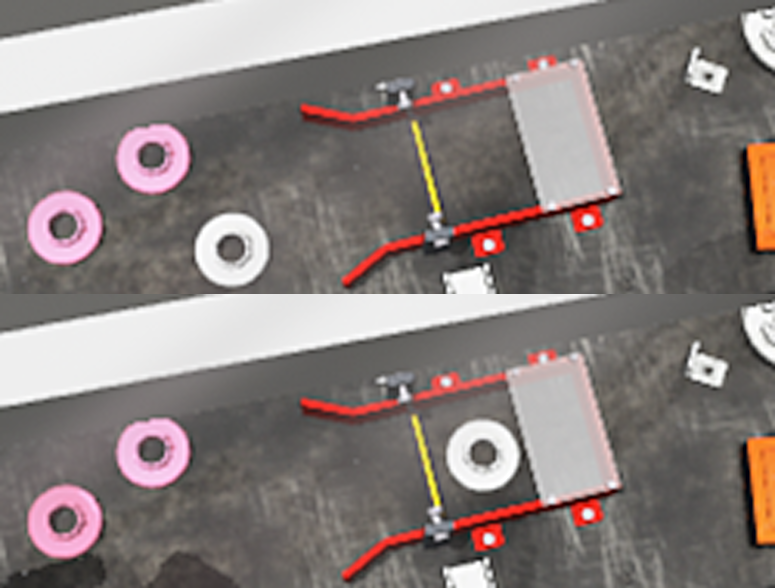

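View pics/zs.png

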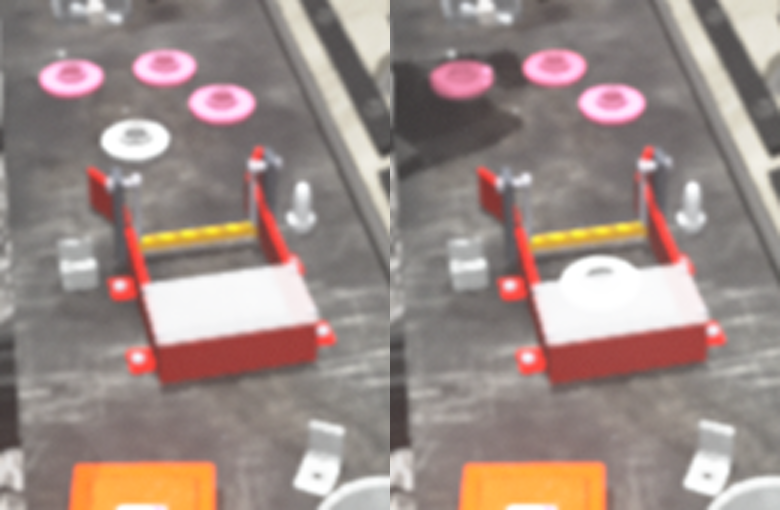

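The before/after pictures show the whole ring past the flap, the leaf in its original shut position (within about 1 px), and the brackets, pin and pinks unmoved.

```bash
python3 -c "
from h import *
print(r.finish_job())"
```

```text
the job is handed in; nothing more can be done
None
```

The ring is in the reject lane, fully past the flap, and the flap has swung shut behind it. I handed the job in at about 10.5 s of the 48 s allowed.

I cradled the grey flange between the fingertips, set about 44 mm apart, and pushed it flat through the mouth and under the flap. Then I drew the fingers straight back and moved the arm clear.

**Last checks:**
- **Ring:** its centre is about 56 mm past the leaf (side view) and on the lane's midline. The top view also shows a clear gap between its rear edge and the leaf.
- **Flap:** the leaf is back within about 1 px of its shut position in both views. The 1.2 px shift in the top view is probably a lighting change in the colour mask.
- **Other parts:** the U bracket, L bracket, pin and pink rings look unmoved in the before/after pictures.
- **Forces:** the highest reading I saw, taken at the end of each move, was about 4 N.

**Disagreement:** the two views differed by about 6 mm on where the ring started along the lane. I left clearance for that and it did not affect the push. No check failed.

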